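# Kettle on, then find the full tea tin by feel

### The job

Put the kettle on: slide it across the glass hob from the small zone to the middle of the large marked zone, without lifting or tipping it. Then heft the three identical tea tins on the tray to find the heaviest, which is the full one, leave the other two standing upright on the tray, and finish holding the heaviest up in the gripper, upright and still, with its underside well above the tops of the other two, for me to take from you. Do not disturb anything else on the worktop.

Things in the scene. Friction and masses are not known exactly. Their poses are not given: they have to be found in the camera images.
- kettle: steel stove kettle, 0.85 kg, body 158 mm across and 117 mm tall to the lid (knob to 138 mm), base 140 mm across; origin at the centre of its underside, z up; spout towards its +x, its tip 130 mm from the axis. A fixed arched handle runs over the top in line with the spout. Starts standing on the small zone, within 15 mm of its middle; its flat base slides on the glass with a push of about 2 N
- kettle_handle (a point): middle of the black grip bar of the kettle's handle, 186 mm above its underside; the straight bar is 118 mm long along the kettle's x axis, 22 mm wide (y) and 20 mm tall, with 48 mm free height between it and the lid knob
- zone_large_mid (a point): centre of the large cooking zone, on the glass: a light double ring, 210 mm across, with a small cross in its middle, printed on the black glass. It is the left or the right one of the two zones
- zone_small_mid (a point): centre of the small cooking zone, on the glass: a light single ring, 145 mm across, hidden under the kettle at the start. The zones lie 230 mm apart
- hob: black glass hob, 290 mm (its x) by 520 mm (its y), its flat glass 6 mm above the worktop, fixed; origin at the centre of its underside; the zones lie on its y axis, 115 mm either side of the middle. Touch controls along the edge nearest the robot, not used
- tray: wooden tray, 220 mm (its x) by 340 mm (its y), fixed; floor 8 mm above the worktop, rim 8 mm thick and 20 mm above the worktop; origin at the centre of its underside. The tins stand in a row along its y, about 20 mm on the near (-x) side of its middle
- tin_a: one of three closed round tea tins of the same look (sage green, brass bands, cream labels), 64 mm across, 115 mm tall, lid fixed on; origin at the centre of its underside, z up. Starts upright on the tray, in a row about 105 mm apart along the tray's y. Inside is an unseen solid block of pressed tea. Grip it across the tray (along the tray's x), about 85 mm above its underside
- tin_b: another of the three tins, the same as tin_a except for the weight of its contents. With contents the three weigh about 440 g (full), 275 g (about half full) and 170 g (nearly empty), each within 25 g; which is which changes every time
- tin_c: another of the three tins, the same as tin_a except for the weight of its contents. With contents the three weigh about 440 g (full), 275 g (about half full) and 170 g (nearly empty), each within 25 g; which is which changes every time
- spoon: steel teaspoon, 125 mm long, lying on the tray along its y behind the tins; leave alone; origin at its middle
- teapot: round white teapot, 140 mm across, 128 mm tall; leave alone; origin at the centre of its underside
- mug: blue mug, 82 mm across, 95 mm tall; leave alone; origin at the centre of its underside
- sugar_bowl: white lidded sugar bowl, 96 mm across, 122 mm tall; leave alone; origin at the centre of its underside
- jam_jar: amber jam jar with a black lid, 68 mm across, 95 mm tall; leave alone; origin at the centre of its underside
- pepper_mill: dark wooden pepper mill, 54 mm across, 153 mm tall; leave alone; origin at the centre of its underside
Mind the look-alikes: they are no part of the job. What is shaped like the tin_b but pink, purple or red is not meant.

How it is judged:
By the outcome, as a careful person would: the job done as asked, in the order asked, and still so for the second after the job is handed in, while the arm keeps its last pose, push and grip.
It also fails if it takes over 67 s, if anything falls off the work surface, if the arm or the gripper's body presses on something with over 40 N, if the wrist force passes 120 N, or if a joint passes its speed limit or range.

### The arm

A 7-joint arm with a two-finger parallel gripper is mounted at the origin on the work surface. World frame = base frame: x ahead of the robot, y to its left, z up, the work surface at z = 0. Lengths are in m, angles in rad, forces in N, time in s.
With the tool pointing down it reaches from about 0.4 to 0.75 m from the base axis. Payload 19.5 kg.
Tool frame: the origin (TCP) lies at the very end of the fingers, on their centre line; the grasp point (between the pads) lies 19 mm behind it (bot.hold_point_z is the distance from the TCP to the grasp point, in m); z points along the fingers, y is the line along which they close (so a half turn about z gives the same grasp; the last joint's range is limited). The gripper opens to 85 mm and grips with 20 to 120 N. Pads are 22 mm wide; open, the fingers measure 114 mm over their backs; the gripper's body (76 mm by 85 mm) begins 54 mm behind the grasp point. The pads swing forward as they close: fully open they stand 13 mm farther back than shut.
Start: joints at [1.247, 0.707, -0.028, 1.485, 0.022, 0.951, -0.075], TCP at [0.16, -0.552, 0.231] pointing down, gripper open.
Joint ranges: [-2.71, 2.71], [-0.32, 2.16], [-1.57, 1.52], [0, 2.45], [-1.46, 4.6], [0, 2.02], [-2.83, 2.83]. Speed limits (rad/s): [1.89, 1.89, 2.57, 2.57, 3.01, 3.01, 3.01].

### API

Orientations are given as a rotation vector (axis times angle).
In Python, from bench import bot gives the robot as it stands. The module is installed in compiled form; this text tells all that it offers.
- The arm moves only by the tool carry_out, never from a script. Its argument "series" is a list of rows, each a list of 3 entries, a list of its own where there are three numbers: the shift along the tool's x, y, z in mm, then the turn about the tool's z in rad, then the opening, from 0 (shut) to 1 (fully open). In form: [[[x, y, z], yaw, fingers], ...]. A call has 1 to 20 rows; each row shifts and turns the commanded pose from where the row before left it, along the tool's axes as they then stand; what a row does not reach is not made up. A row lasts 1/12 s, in which the tool goes at most 41.7 mm and 7.16 degrees, less where a joint would pass 70% of its speed; a pose out of reach is approached as far as the arm can. A call is refused whole if a number of a shift passes 41.7 or a number of a turn 0.125, either way. A call with a gripper value outside its range is refused whole. The fingers move at their own pace and stop on an object; the grip force is fixed at half the most. Time passes only in rows, so rows that do not move let the fingers close. It gives the time, the measured TCP pose, the force, the opening and the grip force at its end, in the units of the state.
- bot.state(): the state, without advancing time (a new reading comes with each control period).
- bot.grab_frame(name): name is "scene" or "top"; returns (picture, depth): 420x560x3 uint8, red, green, blue; 420x560 float32, m along the optical axis (not along the pixel's ray), 0 where there is no reading.
- bot.camera_params(name): a dict with "fx", "fy", "cx", "cy" (pixels), "dist" ([k1, k2, p1, p2, k3] as OpenCV has them; the pictures are not rectified), "extrinsics" (4x4, takes a point from camera to world coordinates). Camera axes: x right, y down, z forward; pixel columns grow to the right and rows downward; lengths in m; the calibration is good to about 2 mm. A picture is of the moment at which its call begins. camera_params takes no time and is no camera call.
- bot.sign_off(): hands the job in; it is judged then, once.
The state is a dict: "clock": time; "joint_pos": joint angles; "joint_velocities": joint speeds; "effort": joint torques, N m; "eef_pos": TCP position; "orientation": TCP orientation; "wrist_force": force on the tool from outside, world axes, zero at the start; "wrist_torque": the same for the moment, N m; "opening": opening from 0.0 (shut) to 1.0 (fully open); "grasp_force": force on a finger pad.
Only numpy, scipy, OpenCV 4.12 (cv2) and the standard library are available. Lean on these libraries where they do the work, as an engineer would, in place of code of your own. Each camera call takes 0.05 s, during which the arm holds its last target. There are 200 camera calls.

## Working session

There is one attempt and no reset: what is moved stays moved. The work goes in short steps, Python scripts to look and compute and a tool call to move; the robot and the scene stay as the last step left them, time stands still between calls to the robot, and variables do not carry over. Pictures are saved under pics/ and viewed, at most 10 in all, crops included, and the job is handed in when it is done.

Besides the shell and the picture viewer there is one more tool, called as name(argument=value, ...) on one line, values as JSON. carry_out: Moves the arm, as the interface text tells. Its arguments: {"type":"object","properties":{"series":{"type":"array"}},"required":["series"]}

```bash
mkdir -p pics; cat > h.py <<'E'
import numpy as np, cv2
from bench import bot
def cam(n):
    p=bot.camera_params(n);K=np.array([[p['fx'],0,p['cx']],[0,p['fy'],p['cy']],[0,0,1.]]);return K,np.array(p['dist'],float),np.array(p['extrinsics'])
def cloud(n,dep):
    K,d,E=cam(n);h,w=dep.shape
    g=np.stack(np.meshgrid(np.arange(w),np.arange(h)),-1).reshape(-1,1,2).astype(np.float32)
    u=cv2.undistortPoints(g,K,d).reshape(h,w,2)
    P=np.dstack([u[...,0]*dep,u[...,1]*dep,dep]);return P@E[:3,:3].T+E[:3,3]
def ray(n,uv,z):
    K,d,E=cam(n);u=cv2.undistortPoints(np.array(uv,np.float32).reshape(-1,1,2),K,d).reshape(-1,2)
    r=np.c_[u,np.ones(len(u))]@E[:3,:3].T;t=(z-E[2,3])/r[:,2];return E[:3,3]+r*t[:,None]
E
python3 - <<'E'
from h import *
for n in('scene','top'):
    im,d=bot.grab_frame(n);cv2.imwrite(f'pics/{n}0.png',im[...,::-1]);np.save(n+'0.npy',d);print(cam(n)[2].round(3).tolist(),(d==0).mean())
s=bot.state();print({k:np.round(v,3).tolist() for k,v in s.items()})
E
```

```text
[[-0.638, 0.627, -0.447, 1.089], [0.77, 0.508, -0.386, 0.512], [-0.015, -0.59, -0.807, 1.14], [0.0, 0.0, 0.0, 1.0]] 0.003949829931972789
[[-0.002, -0.995, 0.097, 0.383], [-1.0, 0.002, -0.009, 0.02], [0.009, -0.097, -0.995, 1.649], [0.0, 0.0, 0.0, 1.0]] 0.003945578231292517
{'clock': 0.1, 'joint_pos': [1.247, 0.707, -0.028, 1.485, 0.022, 0.951, -0.075], 'joint_velocities': [0.001, -0.002, 0.001, -0.001, 0.001, 0.001, -0.001], 'effort': [0.001, -88.43, 1.237, -23.645, 0.017, 0.005, -0.0], 'eef_pos': [0.16, -0.552, 0.231], 'orientation': [-3.11, -0.441, 0.0], 'wrist_force': [-0.547, 0.019, 0.21], 'wrist_torque': [0.017, 0.001, -0.021], 'grasp_force': 0.0, 'opening': 0.997}
```

View pics/scene0.png

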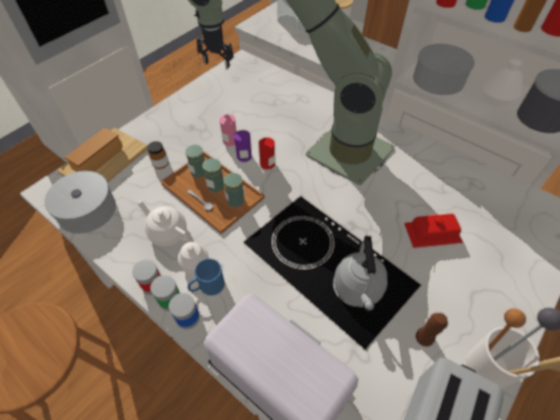

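View pics/top0.png

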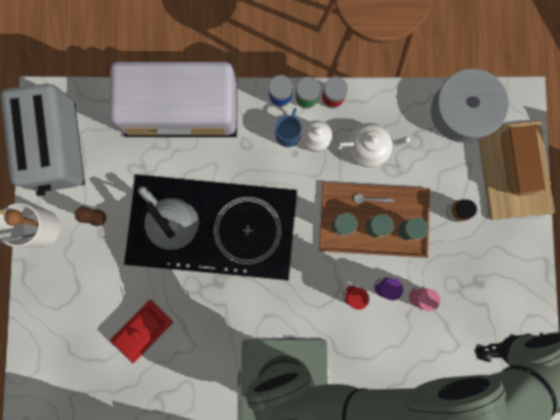

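The top view shows the kettle at about (172,223), spout up-left at (147,190), the large zone's cross at (248,230), and green tins at (345,223), (381,225), (413,229). The red, purple and pink look-alikes stand in front of the tray. Next I'll measure these positions.

```bash
python3 - <<'E'
from h import *
im=cv2.imread('pics/top0.png');d=np.load('top0.npy');P=cloud('top',d)
z=P[...,2]
print('cross',ray('top',[[248,230]],.006))
g=cv2.cvtColor(im,cv2.COLOR_BGR2GRAY)
# ring of large zone: light pixels on glass near the cross
X,Y=ray('top',np.stack(np.meshgrid(np.arange(560),np.arange(420)),-1).reshape(-1,2),.006)[:,:2].T.reshape(2,420,560)
c=ray('top',[[248,230]],.006)[0,:2]
r=np.hypot(X-c[0],Y-c[1]);m=(g>70)&(r>.08)&(r<.118)&(z<.03)
q=np.c_[X[m],Y[m]].astype(np.float32);print('ring',cv2.fitEllipse(q),len(q),cv2.minEnclosingCircle(q))
# hob
m=((g<45)&(X>.2)&(X<.7)&(z<.02)&(Y>-.2)&(Y<.5)).astype(np.uint8)
m=cv2.morphologyEx(m,cv2.MORPH_CLOSE,np.ones((25,25)))
cs=max(cv2.findContours(m,0,2)[0],key=cv2.contourArea)
hp=ray('top',cs.reshape(-1,2),.006)[:,:2].astype(np.float32);print('hob',cv2.minAreaRect(hp))
# kettle
k=(np.abs(X-c[0])<.25)&(Y>c[1]+.08)&(Y<c[1]+.42)&(z>.03)
for lo,hi in((.03,.08),(.08,.11),(.11,.13),(.13,.16),(.17,.25)):
    s=k&(z>lo)&(z<hi);q=P[s][:,:2]
    if len(q)>5: print(lo,len(q),cv2.minAreaRect(q.astype(np.float32)),q.mean(0),np.median(z[s]))
hsv=cv2.cvtColor(im,cv2.COLOR_BGR2HSV)
m=((z>.115)&(z<.135)&(Y<-.1)&(Y>-.6)&(np.abs(X-c[0])<.1)).astype(np.uint8)
n,l,st,ce=cv2.connectedComponentsWithStats(m)
for i in range(1,n):
    if st[i,4]>80: 
        q=P[l==i];print('tin',ce[i],st[i,4],q.mean(0),(q.min(0)+q.max(0))/2,hsv[l==i].mean(0))
# tray
m=((hsv[...,0]<18)&(hsv[...,1]>100)&(Y<-.1)&(Y>-.55)&(X>.25)&(X<.6)&(z<.03)).astype(np.uint8);m=cv2.morphologyEx(m,cv2.MORPH_OPEN,np.ones((3,3)))
cs=max(cv2.findContours(m,0,2)[0],key=cv2.contourArea);print('tray',cv2.minAreaRect(ray('top',cs.reshape(-1,2),.02)[:,:2].astype(np.float32)))
cr=cv2.resize(im[165:275,110:310],None,fx=4,fy=4,interpolation=2)
s=cv2.imread('pics/scene0.png')[210:350,300:440];s=cv2.resize(s,(440,440))
cv2.imwrite('pics/c1.png',cv2.resize(np.hstack([cr,s]),(800,284)))
E
```

```text
cross [[0.47087322 0.11030623 0.006     ]]
ring ((0.4701926112174988, 0.11342665553092957), (0.20167753100395203, 0.2020016610622406), 86.99805450439453) 310 ((0.4717727601528168, 0.1129276305437088), 0.10631130635738373)
hob ((0.48179781436920166, 0.22724027931690216), (0.5144702196121216, 0.2833365797996521), 84.39246368408203)
0.03 369 ((0.39112427830696106, 0.35460343956947327), (0.12888416647911072, 0.3511892259120941), 77.67928314208984) [0.45528318 0.31454786] 0.06097317340022235
0.08 910 ((0.4958507716655731, 0.3603806793689728), (0.1706192046403885, 0.14213088154792786), 67.27179718017578) [0.49294951 0.34152361] 0.0975239648969175
0.11 624 ((0.5145419836044312, 0.3555223345756531), (0.19527040421962738, 0.10081201046705246), 18.637283325195312) [0.50252675 0.35156922] 0.11791842183499013
0.13 41 ((0.5052802562713623, 0.3658658266067505), (0.19522905349731445, 0.03959197551012039), 31.094030380249023) [0.48881049 0.34231943] 0.13885204949720475
0.17 362 ((0.48960572481155396, 0.3477647006511688), (0.1328832060098648, 0.02276364155113697), 37.06884002685547) [0.48747389 0.34490614] 0.20148121902569682
tin [346.34828496 223.50131926] 379 [ 0.48319436 -0.18549538  0.12396894] [ 0.48326827 -0.18619862  0.1242904 ] [ 66.68337731  51.72295515 101.18997361]
tin [382.27055703 224.84350133] 377 [ 0.47907915 -0.29106872  0.12403905] [ 0.48013858 -0.29108713  0.12412844] [67.22015915 51.43501326 99.9071618 ]
tin [416.70933333 228.064     ] 375 [ 0.46948046 -0.39194681  0.12385538] [ 0.46980845 -0.39223207  0.12538051] [67.11466667 51.792      99.624     ]
tray ((0.500782310962677, -0.28698474168777466), (0.33632928133010864, 0.2092628926038742), 86.70722961425781)
```

View pics/c1.png

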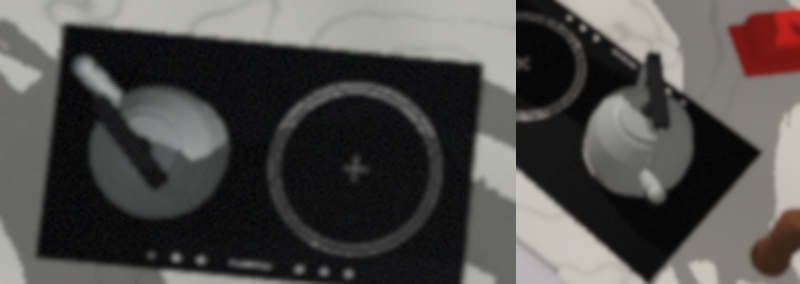

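The kettle's handle is centred at about (0.489, 0.347), heading 37° and spout leftward. The large zone centre is at (0.4715, 0.113). First move: rise, turn and swing towards the kettle.

carry_out(series=[[[0,0,-8],-0.0915,1],[[0,0,-8],-0.0915,1],[[0,0,-8],-0.0915,1],[[0,0,-8],-0.0915,1],[[35,-2.4,0],0,1],[[35,-2.4,0],0,1],[[35,-2.4,0],0,1],[[35,-2.4,0],0,1],[[35,-2.4,0],0,1],[[35,-2.4,0],0,1],[[35,-2.4,0],0,1],[[35,-2.4,0],0,1],[[35,-2.4,0],0,1],[[35,-2.4,0],0,1],[[35,-2.4,0],0,1]])

```text
clock: 1.35
eef_pos: [0.452, -0.2975, 0.2632]
orientation: [-2.978, -1.0, 0.0]
wrist_force: [-0.3, -0.9, -0.8]
opening: 0.999
grasp_force: 0.0
```

```bash
cat >> h.py <<'E'
from scipy.spatial.transform import Rotation as Ro
def go(x,y,z,head=None):
    s=bot.state();R=Ro.from_rotvec(s['orientation']).as_matrix();p=np.array(s['eef_pos'])
    h=np.degrees(np.arctan2(R[1,0],R[0,0]));H=h if head is None else head;a=np.radians(H)
    dx,dy,dz=np.array([x,y,z])-p
    t=np.array([dx*np.cos(a)+dy*np.sin(a),dx*np.sin(a)-dy*np.cos(a),-dz])*1000
    print('t',round(s['clock'],2),'p',p.round(4),'head',h.round(2),'zax',R[:,2].round(4),'turn',np.radians(h-H).round(4),'shift',t.round(1),'f',np.round(s['wrist_force'],2),'op',round(s['opening'],3),'gf',round(s['grasp_force'],1),'j7',round(s['joint_pos'][6],2))
E
python3 -c "
from h import *
go(.4885,.3465,.26,37.07)"
```

```text
t 1.35 p [ 0.452  -0.2975  0.2632] head 37.12 zax [-4.e-04  2.e-04 -1.e+00] turn 0.0009 shift [ 417.3 -491.8    3.2] f [-0.32 -0.9  -0.77] op 0.999 gf 0.0 j7 -0.47
```

carry_out(series=[[[23.2,-27.3,0],0,1],[[23.2,-27.3,0],0,1],[[23.2,-27.3,0],0,1],[[23.2,-27.3,0],0,1],[[23.2,-27.3,0],0,1],[[23.2,-27.3,0],0,1],[[23.2,-27.3,0],0,1],[[23.2,-27.3,0],0,1],[[23.2,-27.3,0],0,1],[[23.2,-27.3,0],0,1],[[23.2,-27.3,0],0,1],[[23.2,-27.3,0],0,1],[[23.2,-27.3,0],0,1],[[23.2,-27.3,0],0,1],[[23.2,-27.3,0],0,1],[[23.2,-27.3,0],0,1],[[23.2,-27.3,0],0,1],[[23.2,-27.3,0],0,1],[[0,0,0],0,1]])

```text
clock: 2.93
eef_pos: [0.4855, 0.3515, 0.2622]
orientation: [-2.972, -1.008, 0.002]
wrist_force: [-2.0, 0.6, -0.1]
opening: 0.999
grasp_force: 0.0
```

```bash
python3 -c "
from h import *
go(.4885,.3465,.172,37.07)"
```

```text
t 2.93 p [0.4855 0.3515 0.2622] head 37.48 zax [-0.0022  0.0025 -1.    ] turn 0.0072 shift [-0.6  5.9 90.2] f [-1.96  0.55 -0.13] op 0.999 gf 0.0 j7 -1.62
```

carry_out(series=[[[0,0,10],0,1],[[0,0,20],0,1],[[0,0,20],0,1],[[0,0,0],0,1],[[0,0,0],0,1]])

```text
clock: 3.35
eef_pos: [0.4873, 0.3447, 0.2132]
orientation: [2.978, 1.0, -0.002]
wrist_force: [0.7, -0.2, 1.6]
opening: 0.996
grasp_force: 0.0
```

```bash
python3 -c "
from h import *
go(.4885,.3465,.172,37.07)"
```

```text
t 3.35 p [0.4873 0.3447 0.2132] head 37.11 zax [-1.2e-03 -8.0e-04 -1.0e+00] turn 0.0008 shift [ 2.1 -0.7 41.2] f [ 0.72 -0.23  1.57] op 0.996 gf 0.0 j7 -1.62
```

carry_out(series=[[[1,-0.4,10],0,1],[[1,-0.3,15],0,1],[[0,0,12],0,1],[[0,0,4],0,1],[[0,0,0],0,0.6],[[0,0,0],0,0.4],[[0,0,0],0,0.3],[[0,0,0],0,0.2],[[0,0,0],0,0.15],[[0,0,0],0,0],[[0,0,0],0,0],[[0,0,0],0,0],[[0,0,0],0,0],[[0,0,0],0,0]])

```text
clock: 4.52
eef_pos: [0.4887, 0.3469, 0.1726]
orientation: [-2.978, -1.0, -0.001]
wrist_force: [-1.2, 1.3, 4.5]
opening: 0.251
grasp_force: 62.4
```

```bash
python3 -c "
from h import *
go(.4715,.113,.172,37.07)
im,d=bot.grab_frame('scene');cv2.imwrite('pics/s1.png',cv2.resize(im[180:350,240:480,::-1],None,fx=2.5,fy=2.5))"
```

```text
t 4.52 p [0.4887 0.3469 0.1726] head 37.12 zax [ 4.e-04  5.e-04 -1.e+00] turn 0.0009 shift [-154.7  176.2    0.6] f [-1.21  1.28  4.51] op 0.251 gf 62.4 j7 -1.62
```

View pics/s1.png

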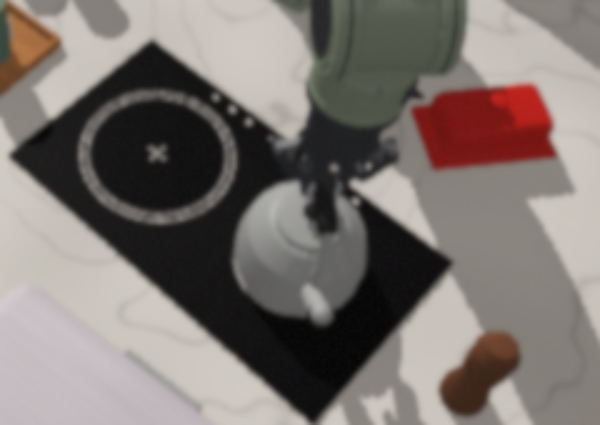

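The handle is gripped at a 22 mm width and the kettle is flat on the glass. I'll slide it gently, checking halfway.

carry_out(series=[[[-2.6,3,0],0,0],[[-5.3,6,0],0,0],[[-5.3,6,0],0,0],[[-5.3,6,0],0,0],[[-5.3,6,0],0,0],[[-5.3,6,0],0,0],[[-5.3,6,0],0,0],[[-5.3,6,0],0,0],[[-5.3,6,0],0,0],[[-5.3,6,0],0,0],[[-5.3,6,0],0,0],[[-5.3,6,0],0,0],[[-5.3,6,0],0,0],[[-5.3,6,0],0,0],[[-2.6,3,0],0,0],[[0,0,0],0,0]])

```text
clock: 5.9
eef_pos: [0.4805, 0.234, 0.1726]
orientation: [2.978, 0.998, 0.0]
wrist_force: [-1.1, -3.7, 7.1]
opening: 0.248
grasp_force: 62.7
```

```bash
python3 -c "
from h import *
go(.4715,.113,.172,37.07)"
```

```text
t 5.9 p [0.4805 0.234  0.1726] head 37.06 zax [ 4.e-04 -3.e-04 -1.e+00] turn -0.0002 shift [-80.1  91.2   0.6] f [-1.09 -3.69  7.09] op 0.248 gf 62.7 j7 -1.49
```

carry_out(series=[[[-2.6,3,0],0,0],[[-5.3,6,0],0,0],[[-5.3,6,0],0,0],[[-5.3,6,0],0,0],[[-5.3,6,0],0,0],[[-5.3,6,0],0,0],[[-5.3,6,0],0,0],[[-5.3,6,0],0,0],[[-5.3,6,0],0,0],[[-5.3,6,0],0,0],[[-5.3,6,0],0,0],[[-5.3,6,0],0,0],[[-5.3,6,0],0,0],[[-5.3,6,0],0,0],[[-5.3,6,0],0,0],[[-3.3,4,0],0,0],[[0,0,0],0,0],[[0,0,0],0,0],[[0,0,0],0,0]])

```text
clock: 7.48
eef_pos: [0.4716, 0.1135, 0.1726]
orientation: [2.978, 0.998, 0.0]
wrist_force: [-0.1, -4.4, 9.5]
opening: 0.25
grasp_force: 62.9
```

```bash
python3 -c "
from h import *
go(.4715,.113,.172,37.07)
im,d=bot.grab_frame('scene');cv2.imwrite('pics/s2.png',cv2.resize(im[180:350,240:480,::-1],None,fx=2.5,fy=2.5))
np.save('s2.npy',d)
P=cloud('scene',d)
m=(P[...,2]>.03)&(P[...,2]<.095)&(np.hypot(P[...,0]-.4715,P[...,1]-.113)<.1)
q=P[m]
from scipy.optimize import least_squares
g=q[(q[:,2]>.03)&(q[:,2]<.07)]
r=least_squares(lambda v:np.hypot(g[:,0]-v[0],g[:,1]-v[1])-(v[2]+v[3]*(g[:,2]-.05)),[.47,.113,.077,0],loss='soft_l1',f_scale=.002);print(r.x,len(g),np.abs(r.fun).mean())
"
```

```text
t 7.48 p [0.4716 0.1135 0.1726] head 37.07 zax [ 5.e-04 -7.e-04 -1.e+00] turn -0.0001 shift [-0.3  0.4  0.6] f [-0.11 -4.38  9.47] op 0.25 gf 62.9 j7 -1.32
[ 0.47405808  0.1150503   0.07695005 -0.15237463] 319 0.0010804864407925206
```

View pics/s2.png

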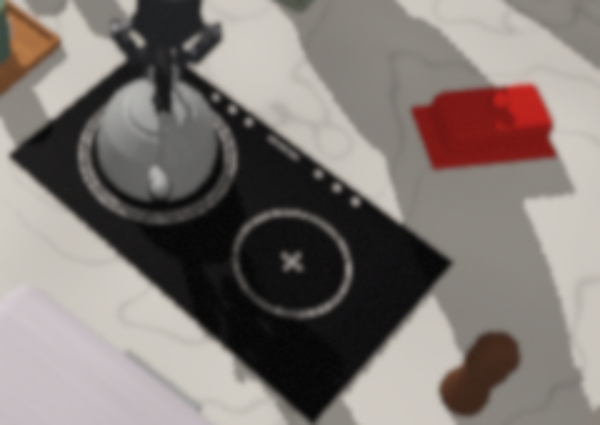

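The kettle now sits inside the large ring. Next I'll locate the cross in the same camera for a consistent offset.

```bash
python3 -c "
from h import *
g=cv2.cvtColor(cv2.imread('pics/scene0.png'),cv2.COLOR_BGR2GRAY)
A=ray('scene',np.stack(np.meshgrid(np.arange(560),np.arange(420)),-1).reshape(-1,2),.006)
r=np.hypot(A[:,0]-.4715,A[:,1]-.113);m=(g.ravel()>70)
for lo,hi in((0,.02),(.085,.115)):
    k=m&(r<hi)&(r>=lo);q=A[k][:,:2].astype(np.float32);print(len(q),q.mean(0),cv2.fitEllipse(q))
go(.4715,.113,.28)
"
```

```text
Traceback (most recent call last):
cv2.error: OpenCV(4.12.0) /io/opencv/modules/imgproc/src/shapedescr.cpp:361: error: (-201:Incorrect size of input array) There should be at least 5 points to fit the ellipse in function 'fitEllipseNoDirect'
```

```bash
python3 -c "
from h import *
g=cv2.cvtColor(cv2.imread('pics/scene0.png'),cv2.COLOR_BGR2GRAY)
A=ray('scene',np.stack(np.meshgrid(np.arange(560),np.arange(420)),-1).reshape(-1,2),.006)
r=np.hypot(A[:,0]-.4715,A[:,1]-.113);m=(g.ravel()>60)
for lo,hi in((0,.02),(.085,.115)):
    k=m&(r<hi)&(r>=lo);q=A[k][:,:2].astype(np.float32);print(len(q),q.mean(0),cv2.fitEllipse(q) if len(q)>9 else '')
print(ray('scene',[[303,241.5]],.006))
go(.4715,.113,.28)
"
```

```text
10 [0.47159362 0.11378448] ((0.471243679523468, 0.11358173936605453), (0.0079641193151474, 0.014876303263008595), 132.90802001953125)
469 [0.51695895 0.12366991] ((0.47088560461997986, 0.1159701943397522), (0.20009636878967285, 0.20170070230960846), 67.0888900756836)
[[0.47150121 0.11838186 0.006     ]]
t 7.53 p [0.4716 0.1135 0.1726] head 37.07 zax [ 5.e-04 -7.e-04 -1.e+00] turn 0.0 shift [  -0.4    0.4 -107.4] f [-0.37 -4.34  8.71] op 0.245 gf 62.9 j7 -1.32
```

carry_out(series=[[[-0.8,-0.6,0],0,0],[[-0.8,-0.6,0],0,0],[[0,0,0],0,0],[[0,0,0],0,0.3],[[0,0,0],0,0.5],[[0,0,0],0,0.7],[[0,0,0],0,1],[[0,0,0],0,1],[[0,0,0],0,1],[[0,0,-8],0,1],[[0,0,-20],0,1],[[0,0,-30],0,1],[[0,0,-30],0,1],[[0,0,-20],0,1],[[0,0,0],0,1]])

```text
clock: 8.78
eef_pos: [0.4702, 0.1144, 0.2844]
orientation: [2.978, 1.0, 0.009]
wrist_force: [0.2, 0.6, 0.2]
opening: 1.001
grasp_force: 0.0
```

```bash
python3 -c "
from h import *
im,d=bot.grab_frame('scene')
P=cloud('scene',d)
from scipy.optimize import least_squares
g=P[(P[...,2]>.03)&(P[...,2]<.07)&(np.hypot(P[...,0]-.4715,P[...,1]-.113)<.1)]
r=least_squares(lambda v:np.hypot(g[:,0]-v[0],g[:,1]-v[1])-(v[2]+v[3]*(g[:,2]-.05)),[.47,.113,.077,0],loss='soft_l1',f_scale=.002);print(r.x,len(g))
go(.4826,-.186,.28,86.5)
im,d=bot.grab_frame('top');P=cloud('top',d);s=(P[...,2]>.17)&(P[...,2]<.215)&(np.hypot(P[...,0]-.47,P[...,1]-.11)<.08);print(s.sum(),cv2.minAreaRect(P[s][:,:2].astype(np.float32)))
"
```

```text
[ 0.47178748  0.11573713  0.07693441 -0.15847008] 322
t 8.83 p [0.4698 0.1142 0.2824] head 37.11 zax [ 0.0033  0.0011 -1.    ] turn -0.8621 shift [-298.8   31.1    2.4] f [ 0.08  0.06 -0.32] op 0.997 gf 0.0 j7 -1.29
0 ((0.0, 0.0), (0.0, 0.0), 0.0)
```

The kettle is released at (0.472, 0.116), on the zone centre. Next I'll move to the first tin.

carry_out(series=[[[0,0,0],-0.1078,1],[[0,0,0],-0.1078,1],[[0,0,0],-0.1078,1],[[0,0,0],-0.1078,1],[[0,0,0],-0.1078,1],[[0,0,0],-0.1078,1],[[0,0,0],-0.1078,1],[[0,0,0],-0.1078,1],[[-30,3.1,0],0,1],[[-30,3.1,0],0,1],[[-30,3.1,0],0,1],[[-30,3.1,0],0,1],[[-30,3.1,0],0,1],[[-30,3.1,5],0,1],[[-30,3.1,10],0,1],[[-30,3.1,20],0,1],[[-30,3.1,20],0,1],[[-29,3.1,20],0,1],[[0,0,20],0,1],[[0,0,20],0,1]])

```text
clock: 10.55
eef_pos: [0.4812, -0.1876, 0.1634]
orientation: [-2.289, -2.149, 0.001]
wrist_force: [1.1, 0.6, -0.8]
opening: 1.002
grasp_force: 0.0
```

carry_out(series=[[[0,0,10],0,1],[[0,0,0],0,1],[[0,0,0],0,1],[[0,0,0],0,1]])

```text
clock: 10.88
eef_pos: [0.4823, -0.1861, 0.1558]
orientation: [2.287, 2.153, 0.0]
wrist_force: [-0.4, -0.2, -0.3]
opening: 0.998
grasp_force: 0.0
```

```bash
python3 -c "
from h import *
go(.4830,-.186,.07,86.5)
"
```

```text
t 10.88 p [ 0.4823 -0.1861  0.1558] head 86.54 zax [ 3.e-04  1.e-04 -1.e+00] turn 0.0007 shift [ 0.2  0.7 85.8] f [-0.42 -0.21 -0.29] op 0.998 gf 0.0 j7 -0.09
```

carry_out(series=[[[0,0.4,10],0,1],[[0,0.3,15],0,1],[[0,0,15],0,1],[[0,0,15],0,1],[[0,0,15],0,1],[[0,0,11],0,1],[[0,0,5],0,1],[[0,0,0],0,0.9],[[0,0,0],0,0.8],[[0,0,0],0,0.75],[[0,0,0],0,0.6],[[0,0,0],0,0.3],[[0,0,0],0,0.3],[[0,0,0],0,0.3],[[0,0,0],0,0.3]])

```text
clock: 12.13
eef_pos: [0.4829, -0.1864, 0.0703]
orientation: [2.287, 2.152, 0.001]
wrist_force: [-3.0, 1.8, 6.7]
opening: 0.746
grasp_force: 64.1
```

carry_out(series=[[[0,0,-4],0,0.3],[[0,0,-8],0,0.3],[[0,0,-10],0,0.3],[[0,0,-10],0,0.3],[[0,0,-8],0,0.3],[[0,0,0],0,0.3],[[0,0,0],0,0.3],[[0,0,0],0,0.3],[[0,0,0],0,0.3],[[0,0,0],0,0.3]])

```text
clock: 12.97
eef_pos: [0.4826, -0.1862, 0.1089]
orientation: [-2.287, -2.153, 0.0]
wrist_force: [0.9, 0.5, -2.7]
opening: 0.75
grasp_force: 66.6
```

```bash
cat >> h.py <<'E'
def weigh(n=6):
    F=[]
    for i in range(n):
        bot.grab_frame('scene');s=bot.state();F.append(np.r_[s['wrist_force'],s['wrist_torque'],s['effort'][1],s['effort'][3]])
    print(np.mean(F,0).round(2),np.std(F,0).round(2))
E
python3 -c "
from h import *
weigh();go(.4830,-.186,.07,86.5)
"
```

```text
[ 1.800e-01  1.100e-01 -2.490e+00  0.000e+00 -2.000e-02  1.000e-02
 -8.764e+01 -1.447e+01] [0.16 0.52 0.52 0.02 0.02 0.03 0.06 0.01]
t 13.27 p [ 0.4828 -0.1862  0.1092] head 86.53 zax [-2.e-04  2.e-04 -1.e+00] turn 0.0005 shift [ 0.2  0.2 39.2] f [-0.06 -0.22 -3.08] op 0.745 gf 66.6 j7 -0.12
```

About 2.5 N, so probably the half-full tin. I'll set it back and go to the next one.

carry_out(series=[[[0,0,5],0,0.3],[[0,0,10],0,0.3],[[0,0,10],0,0.3],[[0,0,8],0,0.3],[[0,0,4],0,0.3],[[0,0,2],0,0.3],[[0,0,0],0,0.3],[[0,0,0],0,0.3],[[0,0,0],0,0.8],[[0,0,0],0,0.9],[[0,0,0],0,1],[[0,0,0],0,1],[[0,0,0],0,1]])

```text
clock: 14.35
eef_pos: [0.4828, -0.1863, 0.0702]
orientation: [-2.288, -2.153, -0.0]
wrist_force: [0.3, -0.5, 0.1]
opening: 1.003
grasp_force: 0.0
```

carry_out(series=[[[0,0,-10],0,1],[[0,0,-20],0,1],[[0,0,-25],0,1],[[0,0,-25],0,1],[[0,0,-12],0,1],[[-20,0,0],0,1],[[-25,0,0],0,1],[[-25,0,0],0,1],[[-20,0,0],0,1],[[-10,0,0],0,1],[[0,0,0],0,1],[[0,0,0],0,1],[[0,0,0],0,1]])

```text
clock: 15.43
eef_pos: [0.4771, -0.2848, 0.1626]
orientation: [-2.286, -2.155, -0.001]
wrist_force: [-0.4, 0.0, -0.9]
opening: 0.998
grasp_force: 0.0
```

```bash
python3 -c "
from h import *
weigh(4);go(.4797,-.291,.071,86.5)
"
```

```text
[ 2.000e-02 -0.000e+00  1.300e-01  3.000e-02 -0.000e+00 -2.000e-02
 -8.872e+01 -1.924e+01] [0.47 0.61 0.14 0.01 0.03 0.03 0.1  0.04]
t 15.63 p [ 0.477  -0.2853  0.1624] head 86.59 zax [ 1.e-04  2.e-04 -1.e+00] turn 0.0016 shift [-5.5  3.  91.4] f [ 0.03 -0.29  0.35] op 1.0 gf 0.0 j7 0.1
```

carry_out(series=[[[-3,2,5],0,1],[[-2.5,1,10],0,1],[[0,0,15],0,1],[[0,0,15],0,1],[[0,0,15],0,1],[[0,0,15],0,1],[[0,0,11],0,1],[[0,0,5],0,1],[[0,0,0],0,0.9],[[0,0,0],0,0.8],[[0,0,0],0,0.75],[[0,0,0],0,0.6],[[0,0,0],0,0.3],[[0,0,0],0,0.3],[[0,0,0],0,0.3],[[0,0,0],0,0.3]])

```text
clock: 16.97
eef_pos: [0.4793, -0.292, 0.0721]
orientation: [2.288, 2.153, -0.0]
wrist_force: [-3.6, 1.4, 7.7]
opening: 0.752
grasp_force: 65.3
```

carry_out(series=[[[0,0,-4],0,0.3],[[0,0,-8],0,0.3],[[0,0,-10],0,0.3],[[0,0,-10],0,0.3],[[0,0,-8],0,0.3],[[0,0,0],0,0.3],[[0,0,0],0,0.3],[[0,0,0],0,0.3],[[0,0,0],0,0.3],[[0,0,0],0,0.3]])

```text
clock: 17.8
eef_pos: [0.4792, -0.2917, 0.1109]
orientation: [-2.287, -2.153, 0.0]
wrist_force: [0.3, 0.1, -4.4]
opening: 0.745
grasp_force: 67.0
```

```bash
python3 -c "
from h import *
weigh();go(.4797,-.291,.071,86.5)
"
```

```text
[ 1.000e-02  1.400e-01 -4.440e+00 -1.000e-02  1.000e-02 -3.000e-02
 -9.433e+01 -1.753e+01] [0.46 0.31 0.14 0.03 0.02 0.02 0.06 0.01]
t 18.1 p [ 0.4794 -0.2917  0.1112] head 86.53 zax [-1.e-04  2.e-04 -1.e+00] turn 0.0005 shift [ 0.7  0.3 40.2] f [-0.13  0.29 -4.23] op 0.748 gf 67.0 j7 0.07
```

About 4.4 N, so this looks like the full one. The task says to heft all three, so I'll set it down and heft the third too.

carry_out(series=[[[0,0,5],0,0.3],[[0,0,10],0,0.3],[[0,0,10],0,0.3],[[0,0,8],0,0.3],[[0,0,4],0,0.3],[[0,0,2],0,0.3],[[0,0,0],0,0.3],[[0,0,0],0,0.3],[[0,0,0],0,0.8],[[0,0,0],0,0.9],[[0,0,0],0,1],[[0,0,0],0,1],[[0,0,0],0,1]])

```text
clock: 19.18
eef_pos: [0.4795, -0.2918, 0.0723]
orientation: [2.288, 2.153, 0.0]
wrist_force: [-0.8, -0.3, 0.4]
opening: 0.996
grasp_force: 0.0
```

carry_out(series=[[[0,0,-10],0,1],[[0,0,-20],0,1],[[0,0,-25],0,1],[[0,0,-25],0,1],[[0,0,-12],0,1],[[-20,0.5,0],0,1],[[-25,0.5,0],0,1],[[-25,1,0],0,1],[[-20,1,0],0,1],[[-10,1,0],0,1],[[0,0,0],0,1],[[0,0,0],0,1],[[0,0,0],0,1]])

```text
clock: 20.27
eef_pos: [0.4776, -0.3908, 0.1647]
orientation: [-2.287, -2.154, -0.001]
wrist_force: [-0.8, 0.0, 0.2]
opening: 1.002
grasp_force: 0.0
```

```bash
python3 -c "
from h import *
weigh(3);go(.4697,-.392,.072,86.5)
"
```

```text
[-1.900e-01  5.500e-01 -1.000e-01  2.000e-02 -1.000e-02 -1.000e-02
 -9.743e+01 -2.211e+01] [0.06 0.14 0.2  0.04 0.03 0.03 0.15 0.07]
t 20.42 p [ 0.4776 -0.391   0.1646] head 86.59 zax [ 1.e-04  2.e-04 -1.e+00] turn 0.0015 shift [-1.5 -7.8 92.6] f [-0.21  0.37 -0.39] op 0.999 gf 0.0 j7 0.28
```

carry_out(series=[[[-1,-4,2],0,1],[[-0.5,-4,10],0,1],[[0,0,15],0,1],[[0,0,15],0,1],[[0,0,15],0,1],[[0,0,15],0,1],[[0,0,14],0,1],[[0,0,6],0,1],[[0,0,0],0,0.9],[[0,0,0],0,0.8],[[0,0,0],0,0.75],[[0,0,0],0,0.6],[[0,0,0],0,0.3],[[0,0,0],0,0.3],[[0,0,0],0,0.3],[[0,0,0],0,0.3]])

```text
clock: 21.75
eef_pos: [0.4694, -0.3931, 0.0735]
orientation: [2.287, 2.152, 0.0]
wrist_force: [-2.4, 1.7, 7.3]
opening: 0.734
grasp_force: 64.7
```

carry_out(series=[[[0,0,-4],0,0.3],[[0,0,-8],0,0.3],[[0,0,-10],0,0.3],[[0,0,-10],0,0.3],[[0,0,-8],0,0.3],[[0,0,0],0,0.3],[[0,0,0],0,0.3],[[0,0,0],0,0.3],[[0,0,0],0,0.3],[[0,0,0],0,0.3]])

```text
clock: 22.58
eef_pos: [0.4691, -0.3927, 0.1118]
orientation: [-2.287, -2.153, 0.0]
wrist_force: [0.3, 0.2, -2.5]
opening: 0.733
grasp_force: 65.8
```

```bash
python3 -c "
from h import *
weigh();go(.4697,-.392,.072,86.5)
"
```

```text
[-2.000e-02  8.000e-02 -1.800e+00 -1.000e-02  0.000e+00 -0.000e+00
 -9.987e+01 -1.993e+01] [0.37 0.34 0.52 0.04 0.02 0.02 0.06 0.01]
t 22.88 p [ 0.4692 -0.3928  0.1122] head 86.53 zax [-1.e-04  1.e-04 -1.e+00] turn 0.0005 shift [ 0.9  0.4 40.2] f [ 0.05 -0.38 -1.61] op 0.735 gf 65.8 j7 0.26
```

1.8 N, nearly empty, so the middle tin is the full one. I'll put this one back and return to the middle.

carry_out(series=[[[0,0,5],0,0.3],[[0,0,10],0,0.3],[[0,0,10],0,0.3],[[0,0,8],0,0.3],[[0,0,4],0,0.3],[[0,0,2],0,0.3],[[0,0,0],0,0.3],[[0,0,0],0,0.3],[[0,0,0],0,0.8],[[0,0,0],0,0.9],[[0,0,0],0,1],[[0,0,0],0,1],[[0,0,0],0,1]])

```text
clock: 23.97
eef_pos: [0.4693, -0.3928, 0.0732]
orientation: [-2.288, -2.153, -0.0]
wrist_force: [0.1, 0.3, 0.4]
opening: 0.999
grasp_force: 0.0
```

carry_out(series=[[[0,0,-10],0,1],[[0,0,-20],0,1],[[0,0,-25],0,1],[[0,0,-25],0,1],[[0,0,-12],0,1],[[20,1,0],0,1],[[25,1,0],0,1],[[25,1,0],0,1],[[20,1,0],0,1],[[10,0,0],0,1],[[0,0,0],0,1],[[0,0,0],0,1],[[0,0,0],0,1]])

```text
clock: 25.05
eef_pos: [0.479, -0.2946, 0.1654]
orientation: [2.289, 2.151, -0.001]
wrist_force: [-0.1, -0.0, -0.7]
opening: 1.001
grasp_force: 0.0
```

```bash
python3 -c "
from h import *
im,d=bot.grab_frame('scene');cv2.imwrite('pics/s3.png',im[...,::-1])
go(.4795,-.2917,.0723,86.5)
"
```

```text
t 25.1 p [ 0.479  -0.2945  0.1653] head 86.44 zax [-2.e-04 -4.e-04 -1.e+00] turn -0.001 shift [ 2.9  0.3 93. ] f [-0.18 -0.85  0.8 ] op 1.002 gf 0.0 j7 0.11
```

View pics/s3.png

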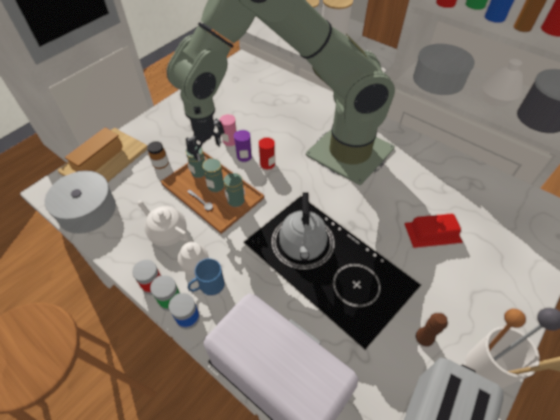

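All three tins stand upright at (197,160), (214,174) and (234,190), and the kettle is centred in the ring at (303,238). Now I'll take the middle tin.

carry_out(series=[[[1.5,0.3,3],0,1],[[1.4,0,10],0,1],[[0,0,15],0,1],[[0,0,15],0,1],[[0,0,15],0,1],[[0,0,15],0,1],[[0,0,14],0,1],[[0,0,6],0,1],[[0,0,0],0,0.9],[[0,0,0],0,0.8],[[0,0,0],0,0.75],[[0,0,0],0,0.6],[[0,0,0],0,0.3],[[0,0,0],0,0.3],[[0,0,0],0,0.3],[[0,0,0],0,0.3]])

```text
clock: 26.43
eef_pos: [0.4797, -0.2907, 0.0732]
orientation: [2.288, 2.152, -0.0]
wrist_force: [-4.0, 1.2, 7.3]
opening: 0.75
grasp_force: 65.0
```

carry_out(series=[[[0,0,-4],0,0.3],[[0,0,-8],0,0.3],[[0,0,-15],0,0.3],[[0,0,-18],0,0.3],[[0,0,-18],0,0.3],[[0,0,-18],0,0.3],[[0,0,-18],0,0.3],[[0,0,-18],0,0.3],[[0,0,-18],0,0.3],[[0,0,-18],0,0.3],[[0,0,-18],0,0.3],[[0,0,-18],0,0.3],[[0,0,-18],0,0.3],[[0,0,-12],0,0.3],[[0,0,-6],0,0.3],[[0,0,0],0,0.3],[[0,0,0],0,0.3],[[0,0,0],0,0.3],[[0,0,0],0,0.3],[[0,0,0],0,0.3]])

```text
clock: 28.1
eef_pos: [0.4796, -0.2904, 0.2968]
orientation: [-2.287, -2.153, 0.0]
wrist_force: [-0.6, 0.2, -4.4]
opening: 0.749
grasp_force: 67.3
```

```bash
python3 -c "
from h import *
weigh(5);go(.4795,-.2917,.0723,86.5)
im,d=bot.grab_frame('scene');cv2.imwrite('pics/s4.png',im[...,::-1])
"
```

```text
[ -0.46  -0.13  -4.51  -0.    -0.    -0.   -86.15 -26.55] [0.32 0.1  0.54 0.03 0.02 0.03 0.03 0.02]
t 28.35 p [ 0.4798 -0.2904  0.2972] head 86.53 zax [-1.e-04  2.e-04 -1.e+00] turn 0.0005 shift [-1.300e+00 -2.000e-01  2.249e+02] f [ 0.1   0.02 -5.12] op 0.748 gf 67.3 j7 0.19
```

View pics/s4.png

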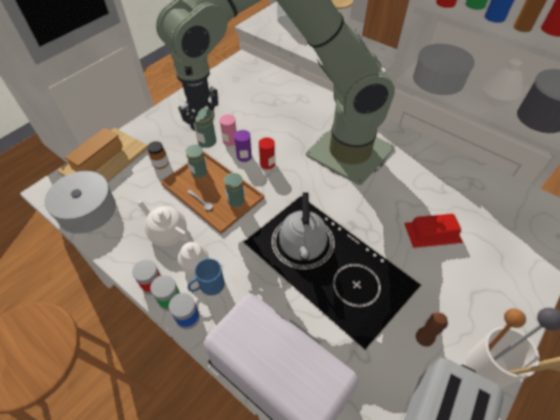

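The full tin is held upright at (205,128), well above the other two, which stand on the tray at (197,162) and (234,190). The kettle is still centred in the ring and nothing else has moved.

```bash
python3 -c "
from bench import bot
print(bot.sign_off())"
```

```text
the job is handed in; nothing more can be done
None
```

The kettle was slid to the middle of the large zone, and the full tin (the middle one, about 450 g) is held upright and still, its underside about 0.11 m above the tops of the other two, which stand on the tray; I handed the job in at about 28 s.

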